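# Lock the retort lid with the clamp's loose handle

### The job

Lock the retort's lid: take the loose steel handle from its rest, push its socket well onto the short lever of the clamp ring, and swing the lever round past its dead point until it lies home along the ring and stays there. Then draw the handle off and lay it back in both notches of its rest. Work the lever only through the handle, keep the fingers off the retort and its clamp, and leave everything else on the bench where it is.

Things in the scene. Friction and masses are not known exactly. Their poses are not given: they have to be found in the camera images.
- retort: Stainless bench-top pressure vessel, lid on, 210 mm across its clamp ring, 245 mm tall with gauge, valve and lid handle, bolted to the bench. Origin: centre of its feet, on the bench, z up. The clamp ring is 170 mm up; its toggle closure with the lever is on the body's +y side.
- clamp_pivot (a point): Vertical pivot axis of the clamp lever, at the lever's mid-plane, 170 mm above the bench: 125 mm along the retort's +y and 18 mm along its -x from its axis. The fork lug round it reaches 20 mm from the pivot.
- lever_tip (a point): Centre of the free end of the clamp lever, 90 mm from clamp_pivot; pivot to tip is the lever's direction. The lever is a level flat steel tang, 24 mm wide (level) and 8 mm thick (upright), its last 12 mm narrowed to about 18 x 6 mm; bare from 39 mm to 90 mm from the pivot.
- clamp_lever (a joint): Lever angle, rad, counter-clockwise from above: 0 = open, as found, pointing away from the ring; 1.60 = home at its stop, tangent to the ring, pointing along the retort's -x. Dead point at 1.40: short of it the lever springs back open when let go, past it it pulls itself home and stays. Stiffest near 0.6: about 2.3 N m (15 N on the handle).
- clamp_handle: Loose steel handle, 200 mm, 0.4 to 0.65 kg. Origin on the axis of its round grip, 22 mm in diameter, from x = -66 mm (black ball, 28 mm) to +60 mm; mass centre at x = +21 mm. From +60 to +120 mm: flat socket head, 38 mm (y) by 21 mm (z). It lies level in its rest, rolled 0.45 rad about its x: turn it about its length until the socket's slot lies level to match the lever.
- socket_mouth (a point): Centre of the open end of the handle's socket, at x = +120 mm of the handle. The socket is 30 mm wide (handle's y), 13 mm high (z) and 52 mm deep: slid fully on, the lever's tip is at x = +68 mm of the handle and the handle's origin is 158 mm from clamp_pivot.
- handle_rest: Fixed steel rest: base 110 x 84 x 8 mm, origin at its centre on the bench, two upright plates 8 mm thick at x = -42 and +42 mm, each with a 90-degree V notch on top (52 mm wide, rims 71 mm up). The handle lies in both along the rest's x, axis 65 mm up, its origin over the rest's within 10 mm; fingers fit between the plates.
- jar_a: Glass jar of dark preserve with a brass-coloured lid, 68 mm in diameter, 86 mm tall; origin at the centre of its underside. Bystander.
- jar_b: Same kind of jar, in the white tray. Bystander.
- jar_c: Same kind of jar, in the white tray. Bystander.
- meat_pack: Sealed clear pack of meat, 145 x 215 x 48 mm; origin at the centre of its underside. Bystander.
- wash_bottle: White wash bottle, 68 mm in diameter, 190 mm tall with its spout; origin at the centre of its underside. Bystander.
- spanner: Open-ended steel spanner, 190 mm long, lying flat on the bench. Bystander.
- beaker: Glass beaker, 72 mm in diameter, 85 mm tall; origin at the centre of its underside. Bystander.
- syringe: Large plastic syringe, 170 mm long, lying on the bench. Bystander.
There are look-alikes about, which are no part of the job. Leave any red look-alike of the clamp_handle alone.

How it is judged:
By the outcome, as a careful person would: the job done as asked, in the order asked, and still so for the second after the job is handed in, with the robot touching nothing.
It also fails if it takes over 56 s, if anything falls off the work surface, if the arm or the gripper's body presses on something with over 40 N, if the wrist force passes 120 N, or if a joint passes its speed limit or range.

### The arm

A 6-joint arm with a two-finger parallel gripper is mounted at the origin on the work surface. World frame = base frame: x ahead of the robot, y to its left, z up, the work surface at z = 0. Lengths are in m, angles in rad, forces in N, time in s.
With the tool pointing down it reaches from about 0.275 to 0.85 m from the base axis. Payload 19 kg.
Tool frame: the origin (TCP) lies at the very end of the fingers, on their centre line; the grasp point (between the pads) lies 19 mm behind it; z points along the fingers, y is the line along which they close (so a half turn about z gives the same grasp; the last joint's range is limited). The gripper opens to 85 mm and grips with 20 to 120 N. Pads are 22 mm wide; open, the fingers measure 114 mm over their backs; the gripper's body (76 mm by 85 mm) begins 54 mm behind the grasp point. The pads swing forward as they close: fully open they stand 13 mm farther back than shut.
Start: joints at [-1.278, 0.15, 1.437, -0, 1.554, -0.134], TCP at [0.238, -0.523, 0.231] pointing down, gripper open.
Joint ranges: [-2.8, 2.8], [-0.68, 2.1], [0.12, 2.68], [-1.39, 4.53], [0.16, 2.79], [-2.81, 2.81]. Speed limits (rad/s): [1.89, 1.89, 2.22, 3.01, 3.01, 3.01].

### API

Orientations are given as a 3x3 rotation matrix whose columns are the frame's x, y, z axes.
In Python, from bench import status, capture, workorder, models gives the robot as it stands. The module is installed in compiled form; this text tells all that it offers.
- The arm moves only by the tool move_arm, never from a script. Its argument "rows" is a list that holds one entry, the list of rows, each a list of 7 numbers: the shift along the tool's x, y, z in units of 30 mm (1.0 is 30 mm), then the turn, a rotation vector about the tool's x, y, z in units of 5 degrees (1.0 is 5 degrees), then the opening, from -1 (shut) to 1 (fully open). In form: [[[x, y, z, wx, wy, wz, claw], ...]]. A call has 1 to 20 rows; each row shifts and turns the commanded pose from where the row before left it, along the tool's axes as they then stand; what a row does not reach is not made up. A row lasts 1/10 s, in which the tool goes at most 50 mm and 8.59 degrees, less where a joint would pass 70% of its speed; a pose out of reach is approached as far as the arm can. A call is refused whole if a number of a shift passes 1 or a number of a turn 1, either way. A call with a gripper value outside its range is refused whole. The fingers move at their own pace and stop on an object; "grip_force" is the grip in N (left out, the last holds). Time passes only in rows, so rows that do not move let the fingers close. It gives the time, the measured TCP pose, the force, the opening and the grip force at its end, in the units of the state.
- status.observe(): the state, without advancing time (a new reading comes with each control period).
- capture(name): name is "scene" or "top"; returns a dict with "image" (400x640x3 uint8, blue, green, red), "intrinsics" (3x3 intrinsics, pixels), "eye" and "orientation" of the camera in the world. Camera axes: x right, y up, looking along -z (the intrinsics and any distortion apply to the point x, -y, -z); pixel columns grow to the right and rows downward; lengths in m; the calibration is good to about 2 mm. A picture is of the moment at which its call begins. There is no depth.
- workorder.close_job(): hands the job in; it is judged then, once.
Trained networks look in the newest picture that a camera, given by its name, has taken for a name from the list of things; names that differ only in an ending like _2 or _b are one class to them, and where a whole thing is asked for, a point or a joint stands for the part that bears it (a point fixed in the world has none). Each returns a list of dicts, best first, with "score" (0 to 1); they miss things now and then, are a little off and sometimes report something else, mostly with a low value. They report only what shows in the picture. A call takes as long as a camera call. They do not tell look-alikes from the thing itself.
- models.masks_of(camera, query): "pixels" (400x640 bool, what is visible of it) and "at" ([column, row] in pixels, amid what is visible of it).
The state is a dict: "clock": time; "qpos": joint angles; "joint_velocities": joint speeds; "tau": joint torques, N m; "ee_pos": TCP position; "eef_rot": TCP orientation; "contact_force": force on the tool from outside, world axes, zero at the start; "wrist_torque": the same for the moment, N m; "grip_width": opening from 0.0 (shut) to 1.0 (fully open); "grip_force": force on a finger pad.
Only numpy, scipy, OpenCV 4.12 (cv2) and the standard library are available. Lean on these libraries where they do the work, as an engineer would, in place of code of your own. Each camera call takes 0.05 s, during which the arm holds its last target. There are 200 camera calls.

## Working session

There is one attempt and no reset: what is moved stays moved. The work goes in short steps, Python scripts to look and compute and a tool call to move; the robot and the scene stay as the last step left them, time stands still between calls to the robot, and variables do not carry over. Pictures are saved under pics/ and viewed, at most 10 in all, crops included, and the job is handed in when it is done.

Besides the shell and the picture viewer there is one more tool, called after "Request:" as name(argument=value, ...) on one line, values as JSON. move_arm: Moves the arm, as the interface text tells. Its arguments: {"type":"object","properties":{"rows":{"type":"array"},"grip_force":{"type":"number"}},"required":["rows"]}

```bash
mkdir -p pics
cat > h.py <<'E'
import numpy as np, cv2
from bench import status, capture, workorder, models
def ray(c,px):
    K=c["intrinsics"];x=np.linalg.solve(np.array(K),[px[0],px[1],1.0])
    d=np.array(c["orientation"])@np.array([x[0],-x[1],-x[2]]);return np.array(c["eye"]),d/np.linalg.norm(d)
def onz(c,px,z):
    e,d=ray(c,px);return e+d*(z-e[2])/d[2]
def proj(c,P):
    p=np.array(c["orientation"]).T@(np.array(P)-np.array(c["eye"]));q=np.array(c["intrinsics"])@[p[0],-p[1],-p[2]];return q[:2]/q[2]
def tri(c1,p1,c2,p2):
    a,u=ray(c1,p1);b,v=ray(c2,p2);s=np.linalg.lstsq(np.c_[u,-v],b-a,rcond=None)[0]
    return (a+u*s[0]+b+v*s[1])/2, np.linalg.norm(a+u*s[0]-b-v*s[1])
E
python3 - <<'E'
from h import *
np.set_printoptions(precision=3,suppress=True)
s=status.observe();print(s)
C={}
for n in("scene","top"):
    c=C[n]=capture(n);cv2.imwrite(f"pics/{n}0.png",c["image"]);print(n,c["eye"],c["orientation"],c["intrinsics"],[k for k in c])
    for q in["retort","clamp_lever","lever_tip","clamp_handle","socket_mouth","handle_rest","jar_a","meat_pack","wash_bottle","beaker"]:
        for r in models.masks_of(n,q)[:4]:
            print(n,q,round(r["score"],2),np.round(r["at"]),r["pixels"].sum())
E
```

```text
{'clock': 0.0, 'qpos': array([-1.278,  0.151,  1.438,  0.   ,  1.554, -0.134]), 'joint_velocities': array([ 0.002, -0.002, -0.   , -0.   ,  0.001, -0.001]), 'tau': array([ -0.001, -71.305, -57.087,  -0.   ,   0.009,   0.   ]), 'ee_pos': array([ 0.238, -0.523,  0.231]), 'eef_rot': array([[ 0.91 ,  0.414, -0.   ],
       [ 0.414, -0.91 ,  0.001],
       [ 0.   , -0.001, -1.   ]]), 'contact_force': array([-1.233, -0.119, -0.617]), 'wrist_torque': array([0.006, 0.005, 0.026]), 'grip_force': 0.0, 'grip_width': 0.9984109298048036}
scene [1.304 0.343 1.272] [[-0.403 -0.731  0.551]
 [ 0.915 -0.311  0.258]
 [-0.017  0.608  0.794]] [[458.387   0.    308.985]
 [  0.    458.387 202.418]
 [  0.      0.      1.   ]] ['image', 'intrinsics', 'eye', 'orientation']
scene retort 0.57 [256. 218.] 5152
scene retort 0.39 [312. 233.] 363
scene clamp_lever 0.51 [303. 221.] 288
scene lever_tip 0.84 [304. 220.] 238
scene clamp_handle 0.71 [431. 212.] 447
scene socket_mouth 0.98 [393. 233.] 584
scene socket_mouth 0.84 [434. 214.] 419
scene handle_rest 0.73 [400. 249.] 657
scene jar_a 0.74 [405. 313.] 683
scene
[... 363 characters left out ...]
03  0.149  0.989]] [[505.445   0.    312.843]
 [  0.    505.445 199.289]
 [  0.      0.      1.   ]] ['image', 'intrinsics', 'eye', 'orientation']
top retort 0.78 [346. 166.] 3752
top retort 0.56 [339. 229.] 257
top clamp_lever 0.57 [298. 170.] 241
top lever_tip 0.7 [299. 168.] 250
top clamp_handle 0.71 [202. 264.] 477
top socket_mouth 0.93 [232. 214.] 469
top socket_mouth 0.85 [204. 266.] 469
top handle_rest 0.75 [221. 218.] 533
top jar_a 0.85 [201. 147.] 396
top jar_a 0.64 [302. 193.] 344
top jar_a 0.61 [225. 154.] 357
top meat_pack 0.62 [404. 235.] 2575
top wash_bottle 0.87 [428. 186.] 403
top wash_bottle 0.55 [221. 214.] 532
top beaker 0.79 [303. 127.] 366
top beaker 0.68 [226. 152.] 350
```

Run:
```python
import cv2,numpy as np
a=cv2.imread("pics/scene0.png");b=cv2.imread("pics/top0.png")
cv2.imwrite("pics/s1.png",cv2.resize(a[150:350,220:487],(800,600),interpolation=cv2.INTER_CUBIC))
cv2.imwrite("pics/t1.png",cv2.resize(b[110:290,170:410],(800,600),interpolation=cv2.INTER_CUBIC))
```

```text
(no output)
```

View pics/s1.png

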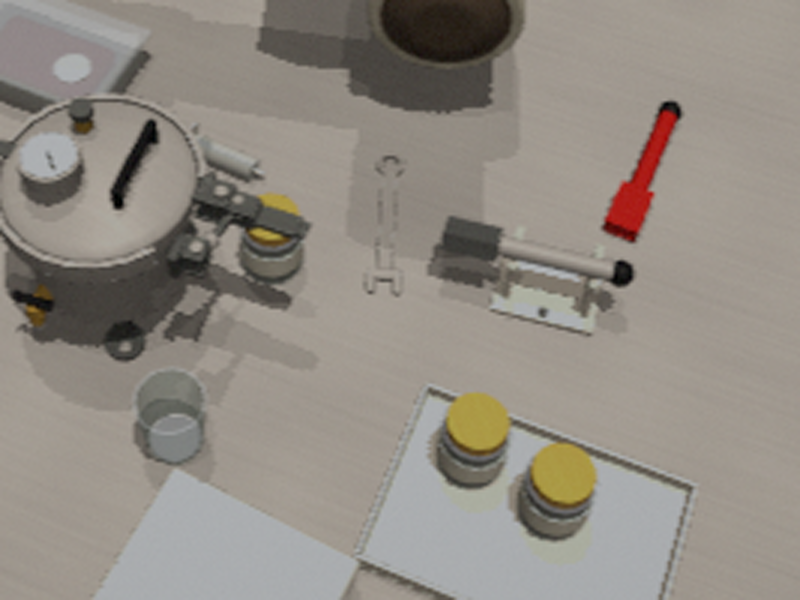

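View pics/t1.png

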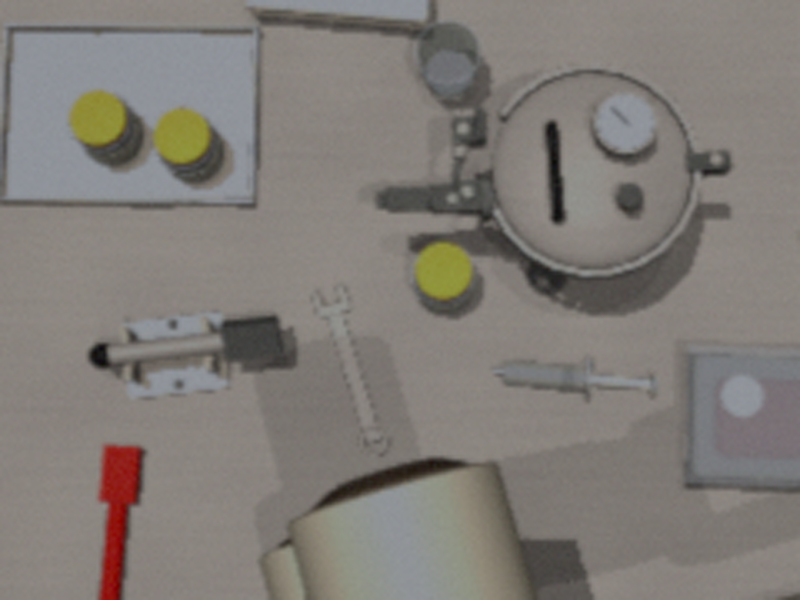

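The pictures show two handle candidates. One is grey steel, lying in the rest at scene (393,233) and top (227,213). The other is red, loose on the bench at scene (433,213) and top (204,266). The grey one is meant, because it lies in the rest and isn't the red look-alike. The retort's lever points to world +y, with its tip near top (284,169) and scene (322,226). I'll fit both poses to the masks and check them in an enlarged crop.

```bash
cat > fit.py <<'E'
from h import *
from scipy.optimize import minimize
def box(x0,x1,w,h):
    return np.array([[x,y,z] for x in(x0,x1) for y in(-w/2,w/2) for z in(-h/2,h/2)])
def cyl(x0,x1,r):
    t=np.linspace(0,2*np.pi,16,endpoint=False);return np.array([[x,r*np.cos(a),r*np.sin(a)] for x in(x0,x1) for a in t])
def ball(x,r):
    t=np.linspace(0,np.pi,9);p=np.linspace(0,2*np.pi,12);return np.array([[x+r*np.cos(a),r*np.sin(a)*np.cos(b),r*np.sin(a)*np.sin(b)] for a in t for b in p])
HANDLE=[cyl(-66,60,11)/1000,box(60,120,38,21)/1000,ball(-.066,.014)]
def pose(x,y,z,yaw,roll=0):
    c,s=np.cos(yaw),np.sin(yaw);R=np.array([[c,-s,0],[s,c,0],[0,0,1]])
    c,s=np.cos(roll),np.sin(roll);return R@np.array([[1,0,0],[0,c,-s],[0,s,c]]),np.array([x,y,z])
def raster(c,parts,R,t,S=4):
    m=np.zeros((400*S,640*S),np.uint8)
    for P in parts:
        q=np.array([proj(c,R@p+t) for p in P]);h=cv2.convexHull(np.float32((q+.5)*S-.5))
        cv2.fillConvexPoly(m,np.int32(np.round(h*16)),1,shift=4)
    return cv2.resize(m.astype(np.float32),(640,400),interpolation=cv2.INTER_AREA)
def fitmask(cs,ms,parts,f,p0,sc):
    def cost(u):
        R,t=f(p0+u*sc);e=0
        for c,m in zip(cs,ms): e+=np.abs(raster(c,parts,R,t)-m).sum()/m.sum()
        return e
    r=minimize(cost,np.zeros(len(p0)),method="Nelder-Mead",options=dict(initial_simplex=np.vstack([np.zeros(len(p0)),np.eye(len(p0))]),maxfev=200))
    return p0+r.x*sc,r.fun
E
cat > m1.py <<'E'
from fit import *
np.set_printoptions(precision=4,suppress=True)
C={n:capture(n) for n in("scene","top")};cs=[C["scene"],C["top"]]
def best(n,q,at):
    return min(models.masks_of(n,q),key=lambda r:np.hypot(*(np.array(r["at"])-at)))
hs=[best("scene","socket_mouth",(393,233)),best("top","socket_mouth",(232,214))]
ms=[h["pixels"].astype(np.float32) for h in hs]
g=onz(C["top"],(227,213.5),.065)
b=onz(C["top"],(200,216),.065);print("guess",g,b)
for roll in(.45,-.45):
    p,e=fitmask(cs,ms,HANDLE,lambda p:pose(p[0],p[1],.065,p[2],roll),np.array([g[0],g[1],np.arctan2(*(g-b)[[1,0]])]),np.array([.01,.01,.1]));print("handle",roll,p,e)
    if roll>0:ph=p
def c2s(x,y):return(x*267/800+220-.3,y/3+150-.3)
def c2t(x,y):return(x*.3+170-.3,y*.3+110-.3)
for nm,s,t in(("tip",(307,226),(378,199)),("pinA",(222,188),(468,190)),("pinB",(245,196),(452,197)),("lugpin",(197,250),(463,128))):
    print(nm,tri(C["scene"],c2s(*s),C["top"],c2t(*t)),onz(C["top"],c2t(*t),.17))
# ring centre from the top retort lid ellipse
print("ring",onz(C["top"],c2t(595,170),.178))
im=C["top"]["image"].copy();print([ (q,np.round(best(n,q,a)["at"]),) for n,q,a in(("top","lever_tip",(298,170)),("scene","lever_tip",(304,220)))])
A=cv2.resize(C["top"]["image"][195:240,190:270],(800,450),interpolation=cv2.INTER_CUBIC)
R,t=pose(ph[0],ph[1],.065,ph[2],.45)
for P in HANDLE:
    q=np.array([proj(C["top"],R@v+t) for v in P]);cv2.polylines(A,[np.int32(cv2.convexHull(np.float32((q-[190,195]+.5)*10)))],True,(0,255,0),1)
cv2.imwrite("pics/h2.png",A)
B=cv2.resize(C["top"]["image"][135:195,276:336],(400,400),interpolation=cv2.INTER_CUBIC)
D=cv2.resize(C["scene"]["image"][190:250,275:335],(400,400),interpolation=cv2.INTER_CUBIC)
cv2.imwrite("pics/l2.png",np.hstack([B,D]))
E
python3 m1.py
```

```text
guess [0.4695 0.2525 0.065 ] [0.4603 0.3458 0.065 ]
handle 0.45 [ 0.4675  0.2803 -1.4432] 0.2095039337873459
handle -0.45 [ 0.4675  0.2802 -1.4421] 0.23026633262634277
tip (array([0.6033, 0.0546, 0.1741]), np.float64(0.002209524659949874)) [0.6045 0.0538 0.17  ]
pinA (array([ 0.608 , -0.0339,  0.195 ]), np.float64(0.0035584276808334494)) [ 0.6141 -0.0354  0.17  ]
pinB (array([ 0.6021, -0.0155,  0.1846]), np.float64(0.009283912277959322)) [ 0.607  -0.0196  0.17  ]
lugpin (array([ 0.6742, -0.0292,  0.1808]), np.float64(0.002018349159122592)) [ 0.6773 -0.0301  0.17  ]
ring [ 0.6333 -0.161   0.178 ]
[('lever_tip', array([298., 167.])), ('lever_tip', array([304., 220.]))]
```

View pics/h2.png

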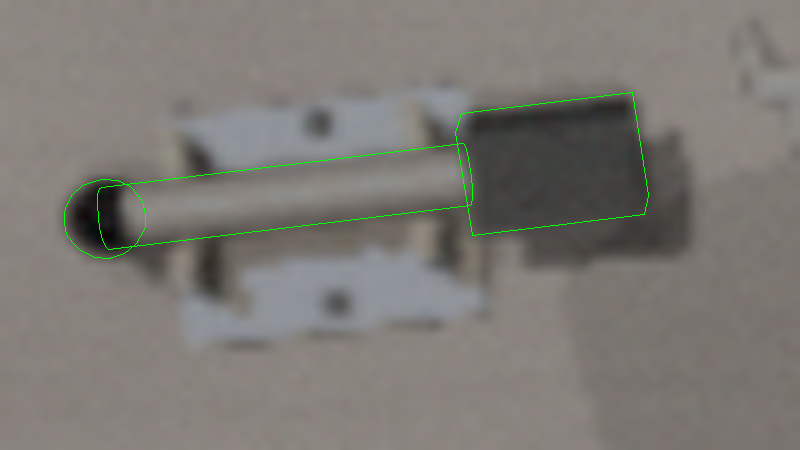

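View pics/l2.png

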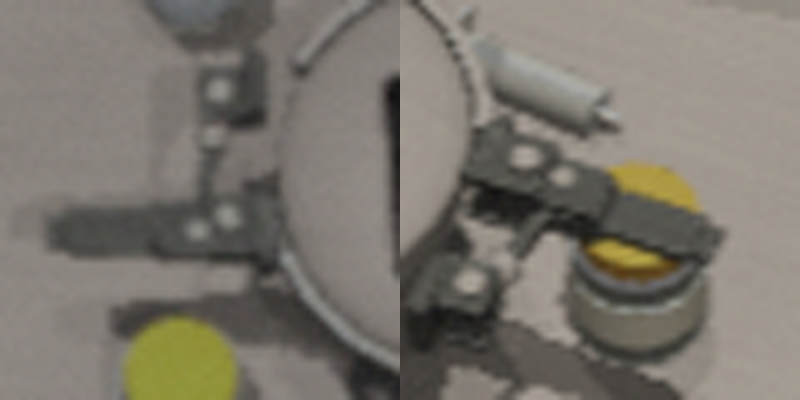

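The grey handle's outline fits in the crop, with its ball at top (200,216) and its head at (245,212). The lever tip is at top (282,169) and the big pivot pin at (310,167). Before routing the arm, I want to see what the cream object in the middle is.

Run:
```python
from fit import *
a=cv2.imread("pics/scene0.png");b=cv2.imread("pics/top0.png")
cv2.imwrite("pics/both.png",cv2.resize(np.vstack([a,b]),(480,600),interpolation=cv2.INTER_AREA))
R,t=pose(.4675,.2803,.065,-1.4432,.45)
T=np.c_[-R[:,0],R[:,1],-R[:,2]]
g=t+R@[.015,0,0]
from scipy.spatial.transform import Rotation as Ro
s=status.observe()
print("R",T.round(3),"TCP",g+T[:,2]*.019,"rotvec in tool deg",np.degrees(Ro.from_matrix(s["eef_rot"].T@T).as_rotvec()))
```

```text
R [[-0.127  0.893  0.431]
 [ 0.992  0.115  0.055]
 [-0.     0.435 -0.9  ]] TCP [0.47760592 0.26647358 0.04789151] rotvec in tool deg [-22.19815653  16.37223658 -71.55337346]
```

View pics/both.png

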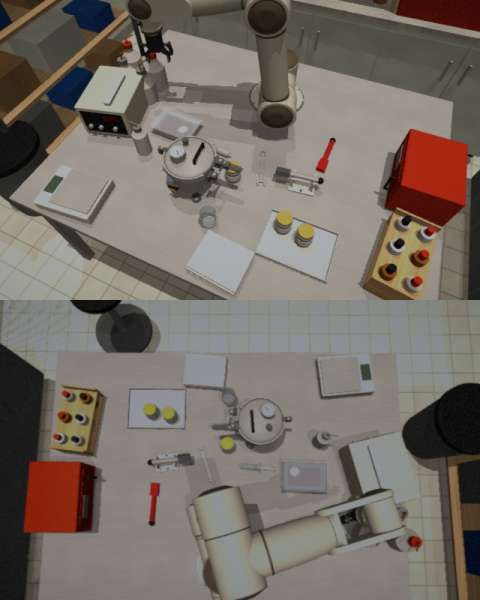

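The cream object is the robot's own elbow, high above the bench. There are wash bottles near the gripper, so I'll lift first and then sweep across.

```bash
cat > plan.py <<'E'
from fit import *
from scipy.spatial.transform import Rotation as Ro
np.set_printoptions(precision=3,suppress=True)
def plan(p0,R0,p1,R1,n):
    w=Ro.from_matrix(R0.T@R1).as_rotvec()/n;E=Ro.from_rotvec(w).as_matrix()
    A=np.zeros((3,3));X=np.eye(3)
    for k in range(n): A+=X;X=X@E
    d=np.linalg.solve(A,R0.T@(np.array(p1)-p0))
    X=np.eye(3);q=np.zeros(3)
    for k in range(n//2): q=q+X@d;X=X@E
    print(n,"rows shift",(d/.03).round(3),"turn",(np.degrees(w)/5).round(3),"mid",p0+R0@q)
R,t=pose(.4675,.2803,.065,-1.4432,.45)
TG=np.c_[-R[:,0],R[:,1],-R[:,2]]; PG=t+R@[.015,0,0]+TG[:,2]*.019
LT=np.array([.6035,.0543]);LA=.035   # lever tip, lever angle ccw from world +y
def lev(ang):
    a=LA+ang;return np.array([-np.sin(a),np.cos(a)])
PV=LT-.09*lev(0)
def ltool(ang,dist,z=.170):
    "tool pose with grasp point (handle x=+15mm) so that handle ORIGIN is dist from the pivot"
    u=lev(ang);p=PV+u*(dist-.015)
    x=np.r_[u,0];zt=np.array([0,0,-1.]);return np.r_[p,z-.019],np.c_[x,np.cross(zt,x),zt]
def now():
    s=status.observe();print("t",round(s["clock"],2),"p",s["ee_pos"],"F",s["contact_force"],"M",s["wrist_torque"],"w",s["grip_width"],s["grip_force"]);return s["ee_pos"],np.array(s["eef_rot"])
E
python3 - <<'E'
from plan import *
p,R=now();p=p+[0,0,.12]
plan(p,R,PG-TG[:,2]*.12,TG,28);plan(p,R,PG-TG[:,2]*.12,TG,32)
E
```

```text
t 1.4 p [ 0.238 -0.523  0.231] F [ 0.184 -0.583  0.865] M [ 0.018 -0.034  0.029] w 1.0005391744105625 0.0
28 rows shift [ 0.956 -0.355  0.211] turn [-0.159  0.117 -0.511] mid [ 0.448 -0.156  0.267]
32 rows shift [ 0.837 -0.308  0.185] turn [-0.139  0.102 -0.447] mid [ 0.448 -0.156  0.267]
```

Request:
move_arm(rows=[[[0, 0, -1, 0, 0, 0, 1], [0, 0, -1, 0, 0, 0, 1], [0, 0, -1, 0, 0, 0, 1], [0, 0, -1, 0, 0, 0, 1]]])

```text
clock: 1.8
ee_pos: [0.238, -0.5232, 0.3525]
eef_rot: [[0.91, 0.414, -0.0], [0.414, -0.91, 0.0], [-0.0, -0.0, -1.0]]
contact_force: [-0.1, -0.2, 0.5]
grip_width: 0.998
grip_force: 0.0
```

Request:
move_arm(rows=[[[0.84, -0.31, 0.185, -0.14, 0.1, -0.45, 1], [0.84, -0.31, 0.185, -0.14, 0.1, -0.45, 1], [0.84, -0.31, 0.185, -0.14, 0.1, -0.45, 1], [0.84, -0.31, 0.185, -0.14, 0.1, -0.45, 1], [0.84, -0.31, 0.185, -0.14, 0.1, -0.45, 1], [0.84, -0.31, 0.185, -0.14, 0.1, -0.45, 1], [0.84, -0.31, 0.185, -0.14, 0.1, -0.45, 1], [0.84, -0.31, 0.185, -0.14, 0.1, -0.45, 1], [0.84, -0.31, 0.185, -0.14, 0.1, -0.45, 1], [0.84, -0.31, 0.185, -0.14, 0.1, -0.45, 1], [0.84, -0.31, 0.185, -0.14, 0.1, -0.45, 1], [0.84, -0.31, 0.185, -0.14, 0.1, -0.45, 1], [0.84, -0.31, 0.185, -0.14, 0.1, -0.45, 1], [0.84, -0.31, 0.185, -0.14, 0.1, -0.45, 1], [0.84, -0.31, 0.185, -0.14, 0.1, -0.45, 1], [0.84, -0.31, 0.185, -0.14, 0.1, -0.45, 1]]])

```text
clock: 3.4
ee_pos: [0.4483, -0.1535, 0.2662]
eef_rot: [[0.481, 0.846, 0.23], [0.874, -0.484, -0.048], [0.07, 0.224, -0.972]]
contact_force: [0.3, 0.1, 1.1]
grip_width: 1.002
grip_force: 0.0
```

Request:
move_arm(rows=[[[0.84, -0.31, 0.185, -0.14, 0.1, -0.45, 1], [0.84, -0.31, 0.185, -0.14, 0.1, -0.45, 1], [0.84, -0.31, 0.185, -0.14, 0.1, -0.45, 1], [0.84, -0.31, 0.185, -0.14, 0.1, -0.45, 1], [0.84, -0.31, 0.185, -0.14, 0.1, -0.45, 1], [0.84, -0.31, 0.185, -0.14, 0.1, -0.45, 1], [0.84, -0.31, 0.185, -0.14, 0.1, -0.45, 1], [0.84, -0.31, 0.185, -0.14, 0.1, -0.45, 1], [0.84, -0.31, 0.185, -0.14, 0.1, -0.45, 1], [0.84, -0.31, 0.185, -0.14, 0.1, -0.45, 1], [0.84, -0.31, 0.185, -0.14, 0.1, -0.45, 1], [0.84, -0.31, 0.185, -0.14, 0.1, -0.45, 1], [0.84, -0.31, 0.185, -0.14, 0.1, -0.45, 1], [0.84, -0.31, 0.185, -0.14, 0.1, -0.45, 1], [0.84, -0.31, 0.185, -0.14, 0.1, -0.45, 1], [0.84, -0.31, 0.185, -0.14, 0.1, -0.45, 1]]])

```text
clock: 5.0
ee_pos: [0.4228, 0.2635, 0.1522]
eef_rot: [[-0.135, 0.892, 0.432], [0.991, 0.125, 0.051], [-0.008, 0.435, -0.901]]
contact_force: [1.6, -0.5, -0.1]
grip_width: 1.0
grip_force: 0.0
```

Run:
```python
from plan import *
p,R=now();print(R)
plan(p,R,PG-TG[:,2]*.08,TG,3);plan(p,R,PG-TG[:,2]*.0,TG,6)
```

```text
t 5.0 p [0.423 0.264 0.152] F [ 1.562 -0.496 -0.066] M [-0.056  0.177  0.029] w 0.9997091848209823 0.0
[[-0.135  0.892  0.432]
 [ 0.991  0.125  0.051]
 [-0.008  0.435 -0.901]]
3 rows shift [-0.044  0.044  0.42 ] turn [-0.001  0.016  0.04 ] mid [0.43  0.263 0.141]
6 rows shift [-0.021  0.022  0.654] turn [-0.001  0.008  0.02 ] mid [0.45  0.265 0.1  ]
```

Request:
move_arm(rows=[[[-0.02, 0.02, 0.65, 0, 0.01, 0.02, 1], [-0.02, 0.02, 0.65, 0, 0.01, 0.02, 1], [-0.02, 0.02, 0.65, 0, 0.01, 0.02, 1], [-0.02, 0.02, 0.65, 0, 0.01, 0.02, 1], [-0.02, 0.02, 0.65, 0, 0.01, 0.02, 1], [-0.02, 0.02, 0.65, 0, 0.01, 0.02, 1], [0, 0, 0, 0, 0, 0, 1]]])

```text
clock: 5.7
ee_pos: [0.4769, 0.2648, 0.0464]
eef_rot: [[-0.125, 0.895, 0.428], [0.992, 0.113, 0.054], [-0.0, 0.431, -0.902]]
contact_force: [-0.0, -0.8, 0.6]
grip_width: 1.002
grip_force: 0.0
```

Run:
```python
from plan import *
p,R=now();print(PG-p,R.T@(PG-p))
```

```text
t 5.7 p [0.477 0.265 0.046] F [-0.031 -0.777  0.601] M [-0.029  0.186 -0.076] w 1.0021439170814839 0.0
[0.001 0.002 0.002] [ 0.002  0.002 -0.001]
```

Request:
move_arm(rows=[[[0, 0, 0, 0, 0, 0, -1], [0, 0, 0, 0, 0, 0, -1], [0, 0, 0, 0, 0, 0, -1], [0, 0, 0, 0, 0, 0, -1], [0, 0, 0, 0, 0, 0, -1], [0, 0, 0, 0, 0, 0, -1], [0, 0, 0, 0, 0, 0, -1], [0, 0, 0, 0, 0, 0, -1]]], grip_force=100)

```text
clock: 6.5
ee_pos: [0.4789, 0.2661, 0.0506]
eef_rot: [[-0.126, 0.892, 0.434], [0.992, 0.113, 0.057], [0.002, 0.438, -0.899]]
contact_force: [6.4, -0.5, 8.6]
grip_width: 0.224
grip_force: 97.6
```

Request:
move_arm(rows=[[[0, 0.22, -0.45, 0, 0, 0, -1], [0, 0.44, -0.9, 0, 0, 0, -1], [0, 0.44, -0.9, 0, 0, 0, -1], [0, 0.44, -0.9, 0, 0, 0, -1], [0, 0.44, -0.9, 0, 0, 0, -1], [0, 0.3, -0.6, 0, 0, 0, -1], [0, 0, 0, 0, 0, 0, -1]]])

```text
clock: 7.2
ee_pos: [0.479, 0.2658, 0.2067]
eef_rot: [[-0.126, 0.892, 0.434], [0.992, 0.112, 0.057], [0.002, 0.437, -0.899]]
contact_force: [-0.2, 0.9, -4.3]
grip_width: 0.223
grip_force: 99.7
```

```bash
sed -i 's/z-.019/z-.016/' plan.py
python3 - <<'E'
from plan import *
p,R=now();print(R)
P,T=ltool(0,.240);print(P)
plan(p,R,P,T,8);plan(p,R,P,T,10)
E
```

```text
t 7.2 p [0.479 0.266 0.207] F [-0.185  0.937 -4.267] M [-0.037  0.555 -0.077] w 0.2230830300191043 99.72109794616699
[[-0.126  0.892  0.434]
 [ 0.992  0.112  0.057]
 [ 0.002  0.437 -0.899]]
[0.599 0.189 0.154]
8 rows shift [-0.363  0.403  0.332] turn [ 0.648 -0.033  0.128] mid [0.543 0.229 0.187]
10 rows shift [-0.29   0.324  0.264] turn [ 0.518 -0.026  0.102] mid [0.543 0.229 0.187]
```

Request:
move_arm(rows=[[[-0.29, 0.32, 0.26, 0.52, -0.03, 0.1, -1], [-0.29, 0.32, 0.26, 0.52, -0.03, 0.1, -1], [-0.29, 0.32, 0.26, 0.52, -0.03, 0.1, -1], [-0.29, 0.32, 0.26, 0.52, -0.03, 0.1, -1], [-0.29, 0.32, 0.26, 0.52, -0.03, 0.1, -1], [-0.29, 0.32, 0.26, 0.52, -0.03, 0.1, -1], [-0.29, 0.32, 0.26, 0.52, -0.03, 0.1, -1], [-0.29, 0.32, 0.26, 0.52, -0.03, 0.1, -1], [-0.29, 0.32, 0.26, 0.52, -0.03, 0.1, -1], [-0.29, 0.32, 0.26, 0.52, -0.03, 0.1, -1], [0, 0, 0, 0, 0, 0, -1]]])

```text
clock: 8.3
ee_pos: [0.5968, 0.1871, 0.148]
eef_rot: [[-0.034, 0.999, -0.01], [0.999, 0.034, -0.007], [-0.007, -0.011, -1.0]]
contact_force: [-0.6, 0.0, -4.8]
grip_width: 0.223
grip_force: 99.5
```

Run:
```python
from plan import *
p,R=now();print(R)
P,T=ltool(0,.240);plan(p,R,P,T,1)
C={n:capture(n) for n in("scene","top")}
# predicted overlay: handle (green) and lever (red)
hx=-R[:,0];hR=np.c_[hx,R[:,1],-R[:,2]];g=p-R[:,2]*.016;ho=g-hx*.015
print("mouth",ho+hx*.12)
lu=np.r_[lev(0),0];LR=np.c_[lu,np.cross([0,0,1],lu),[0,0,1]];L=[box(.039,.078,.024,.008),box(.078,.09,.018,.006)]
out=[]
for n,(x0,y0,w,h) in(("top",(225,140,100,60)),("scene",(285,190,100,60))):
    A=cv2.resize(C[n]["image"][y0:y0+h,x0:x0+w],None,fx=5,fy=5,interpolation=cv2.INTER_CUBIC)
    for parts,RR,t,col in((HANDLE,hR,ho,(0,255,0)),(L,LR,np.r_[PV,.17],(0,0,255))):
        for P in parts:
            q=np.array([proj(C[n],RR@v+t) for v in P]);cv2.polylines(A,[np.int32(cv2.convexHull(np.float32((q-[x0,y0]+.5)*5)))],True,col,1)
    out.append(A)
cv2.imwrite("pics/pre.png",np.vstack(out))
```

```text
t 8.3 p [0.597 0.187 0.148] F [-0.599  0.035 -4.838] M [ 0.034 -0.004 -0.026] w 0.22328670153277164 99.50486898422241
[[-0.034  0.999 -0.01 ]
 [ 0.999  0.034 -0.007]
 [-0.007 -0.011 -1.   ]]
1 rows shift [ 0.066  0.067 -0.201] turn [-0.121  0.075 -0.009] mid [0.597 0.187 0.148]
mouth [0.601 0.082 0.165]
```

View pics/pre.png

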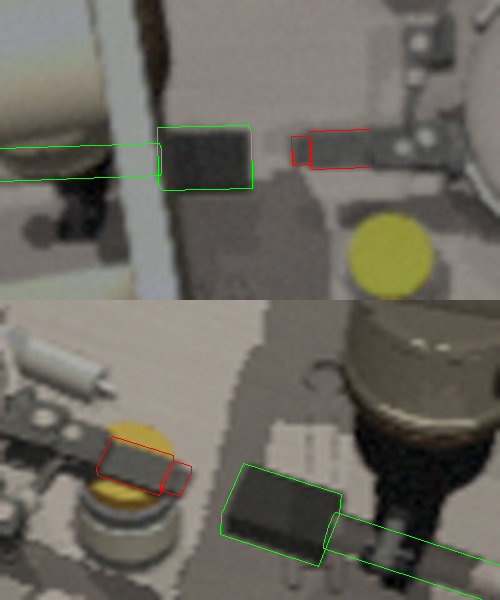

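The overlay matches in both views. The socket head is level, at top crop (162–250, 130–188), and lines up with the lever tip at crop (290,150). I'll raise it 6 mm and level it, then insert.

Request:
move_arm(rows=[[[0.07, 0.07, -0.2, -0.12, 0.08, 0, -1], [0, 0, 0, 0, 0, 0, -1], [-0.5, 0, 0, 0, 0, 0, -1], [-0.5, 0, 0, 0, 0, 0, -1], [-0.4, 0, 0, 0, 0, 0, -1], [0, 0, 0, 0, 0, 0, -1]]])

```text
clock: 9.0
ee_pos: [0.6, 0.1474, 0.1578]
eef_rot: [[-0.035, 0.999, 0.006], [0.999, 0.035, 0.003], [0.003, 0.006, -1.0]]
contact_force: [-0.1, -0.2, -5.2]
grip_width: 0.225
grip_force: 99.7
```

```bash
cat > chk.py <<'E'
from plan import *
import sys
p,R=now();a,d,n=float(sys.argv[1]),float(sys.argv[2]),int(sys.argv[3])
u=p[:2]+R[:2,0]*.015-PV;print("dist of origin",np.hypot(*u),"ang",np.arctan2(u[1],u[0])-np.pi/2-LA,"tool yaw ang",np.arctan2(R[1,0],R[0,0])-np.pi/2-LA,"Ftool",R.T@status.observe()["contact_force"])
P,T=ltool(a,d);plan(p,R,P,T,n)
E
python3 chk.py 0 .158 4
```

```text
t 9.0 p [0.6   0.147 0.158] F [-0.149 -0.191 -5.214] M [ 0.296 -0.141  0.116] w 0.2247859218253472 99.70147132873535
dist of origin 0.19818450617669503 ang 0.0009996612282831274 tool yaw ang 0.00018646312187234337 Ftool [-0.2   -0.186  5.213]
4 rows shift [-0.335  0.001  0.031] turn [ 0.017 -0.008  0.001] mid [0.601 0.127 0.156]
```

Request:
move_arm(rows=[[[0, 0, 0.12, 0.06, -0.03, 0, -1], [0, 0, 0, 0, 0, 0, -1]]])

```text
clock: 9.2
ee_pos: [0.5999, 0.148, 0.1534]
eef_rot: [[-0.036, 0.999, -0.001], [0.999, 0.036, -0.002], [-0.002, -0.001, -1.0]]
contact_force: [0.8, 0.1, -4.1]
grip_width: 0.226
grip_force: 99.7
```

```bash
python3 chk.py 0 .158 4
```

```text
t 9.2 p [0.6   0.148 0.153] F [ 0.777  0.134 -4.137] M [-0.043 -0.133  0.083] w 0.22587324343519222 99.71285104751587
dist of origin 0.19881724305242832 ang 0.0016636541408562577 tool yaw ang 0.0007290637133107458 Ftool [0.113 0.785 4.136]
4 rows shift [-0.34   0.003 -0.005] turn [-0.002  0.005  0.002] mid [0.601 0.128 0.154]
```

Request:
move_arm(rows=[[[-0.34, 0, 0, 0, 0, 0, -1], [-0.34, 0, 0, 0, 0, 0, -1], [-0.34, 0, 0, 0, 0, 0, -1], [-0.3, 0, 0, 0, 0, 0, -1], [0, 0, 0, 0, 0, 0, -1]]])

```text
clock: 9.7
ee_pos: [0.6014, 0.1091, 0.1542]
eef_rot: [[-0.036, 0.999, 0.0], [0.999, 0.036, 0.002], [0.002, 0.0, -1.0]]
contact_force: [-0.3, 9.2, -3.5]
grip_width: 0.223
grip_force: 99.8
```

```bash
python3 chk.py 0 .158 2
```

```text
t 9.7 p [0.601 0.109 0.154] F [-0.258  9.221 -3.523] M [ 1.374 -0.088  0.159] w 0.22339803437491007 99.76274013519287
dist of origin 0.1598876042576459 ang 0.0009095421766013578 tool yaw ang 0.0008957213431791955 Ftool [9.219 0.072 3.537]
2 rows shift [-0.031  0.002  0.003] turn [ 0.002 -0.009  0.005] mid [0.602 0.108 0.154]
```

The socket is fully seated, with 9 N at its end stop. Now the swing, in two halves.

Run:
```python
from plan import *
P0,T0=ltool(0,.1595);P1,T1=ltool(.8,.1595);plan(P0,T0,P1,T1,12)
```

```text
12 rows shift [-0.011 -0.321  0.   ] turn [ 0.     0.    -0.764] mid [0.546 0.095 0.154]
```

Request:
move_arm(rows=[[[0.02, -0.16, 0, 0, 0, -0.38, -1], [-0.01, -0.32, 0, 0, 0, -0.76, -1], [-0.01, -0.32, 0, 0, 0, -0.76, -1], [-0.01, -0.32, 0, 0, 0, -0.76, -1], [-0.01, -0.32, 0, 0, 0, -0.76, -1], [-0.01, -0.32, 0, 0, 0, -0.76, -1]]], grip_force=120)

```text
clock: 10.3
ee_pos: [0.5519, 0.0973, 0.1549]
eef_rot: [[-0.393, 0.92, 0.006], [0.92, 0.393, -0.002], [-0.004, 0.005, -1.0]]
contact_force: [21.3, -3.9, -6.9]
grip_width: 0.215
grip_force: 120.5
```

```bash
python3 chk.py .8 .1595 7
```

```text
t 10.3 p [0.552 0.097 0.155] F [21.349 -3.929 -6.941] M [-0.545 -3.393  1.037] w 0.21537261559144638 120.53609132766724
dist of origin 0.1587603999000363 ang 0.35680812033450493 tool yaw ang 0.36864074451313844 Ftool [-11.971  18.057   7.071]
7 rows shift [-0.004 -0.305  0.004] turn [ 0.006  0.008 -0.706] mid [0.528 0.085 0.155]
```

Request:
move_arm(rows=[[[-0.01, -0.32, 0, 0, 0, -0.76, -1], [-0.01, -0.32, 0, 0, 0, -0.76, -1], [-0.01, -0.32, 0, 0, 0, -0.76, -1], [-0.01, -0.32, 0, 0, 0, -0.76, -1], [-0.01, -0.32, 0, 0, 0, -0.76, -1], [-0.01, -0.32, 0, 0, 0, -0.76, -1], [-0.01, -0.32, 0, 0, 0, -0.76, -1]]])

```text
clock: 11.0
ee_pos: [0.4988, 0.0589, 0.1555]
eef_rot: [[-0.763, 0.646, 0.008], [0.646, 0.763, 0.0], [-0.006, 0.005, -1.0]]
contact_force: [25.7, 7.0, -5.7]
grip_width: 0.217
grip_force: 121.8
```

```bash
python3 chk.py 1.6 .1595 12
```

```text
t 11.0 p [0.499 0.059 0.155] F [25.744  6.99  -5.697] M [ 1.255 -3.844  1.262] w 0.21737000783311264 121.83622241020203
dist of origin 0.15843037329406293 ang 0.8174131077294226 tool yaw ang 0.8336110189707303 Ftool [-15.105  21.935   5.9  ]
12 rows shift [-0.004 -0.313  0.003] turn [ 0.002  0.007 -0.732] mid [0.471 0.011 0.155]
```

Request:
move_arm(rows=[[[-0.03, -0.32, 0, 0, 0, -0.74, -1], [-0.02, -0.32, 0, 0, 0, -0.74, -1], [-0.01, -0.32, 0, 0, 0, -0.74, -1], [-0.01, -0.32, 0, 0, 0, -0.74, -1], [-0.01, -0.32, 0, 0, 0, -0.74, -1], [-0.01, -0.32, 0, 0, 0, -0.74, -1], [-0.01, -0.32, 0, 0, 0, -0.74, -1], [-0.01, -0.32, 0, 0, 0, -0.74, -1], [-0.01, -0.32, 0, 0, 0, -0.74, -1]]])

```text
clock: 11.9
ee_pos: [0.4627, -0.0199, 0.1546]
eef_rot: [[-0.993, 0.121, 0.002], [0.121, 0.993, -0.001], [-0.002, -0.0, -1.0]]
contact_force: [0.7, 0.9, -3.7]
grip_width: 0.217
grip_force: 119.9
```

```bash
python3 chk.py 1.6 .1590 3
```

```text
t 11.9 p [ 0.463 -0.02   0.155] F [ 0.715  0.883 -3.669] M [ 0.255 -0.198  0.134] w 0.21678143471566458 119.90960240364075
dist of origin 0.15983305702889042 ang 1.425942842424363 tool yaw ang 1.4141581873391467 Ftool [-0.597  0.965  3.67 ]
3 rows shift [-0.02  -0.277  0.007] turn [-0.002  0.006 -0.71 ] mid [ 0.462 -0.028  0.154]
```

Request:
move_arm(rows=[[[-0.02, -0.28, 0, 0, 0, -0.71, -1], [-0.01, -0.28, 0, 0, 0, -0.71, -1], [-0.01, -0.28, 0, 0, 0, -0.71, -1], [0, 0, 0, 0, 0, 0, -1], [0, 0, 0, 0, 0, 0, -1]]])

```text
clock: 12.4
ee_pos: [0.462, -0.0448, 0.1542]
eef_rot: [[-0.998, -0.059, 0.0], [-0.059, 0.998, -0.001], [-0.0, -0.001, -1.0]]
contact_force: [-0.0, 0.3, -4.8]
grip_width: 0.218
grip_force: 119.9
```

```bash
python3 chk.py 1.6 .1590 1
python3 - <<'E'
from plan import *
p,R=now()
C={n:capture(n) for n in("scene","top")}
lu=np.r_[lev(1.6),0];LR=np.c_[lu,np.cross([0,0,1],lu),[0,0,1]];L=[box(0,.039,.024,.008),box(.039,.09,.024,.008)]
hx=-R[:,0];hR=np.c_[hx,R[:,1],-R[:,2]];ho=p-R[:,2]*.016-hx*.015
out=[]
for n,(x0,y0,w,h) in(("top",(260,145,100,75)),("scene",(270,160,100,75))):
    A=cv2.resize(C[n]["image"][y0:y0+h,x0:x0+w],None,fx=4,fy=4,interpolation=cv2.INTER_CUBIC)
    for parts,RR,t,col in((HANDLE,hR,ho,(0,255,0)),(L,LR,np.r_[PV,.17],(0,0,255))):
        for P in parts:
            q=np.array([proj(C[n],RR@v+t) for v in P]);cv2.polylines(A,[np.int32(cv2.convexHull(np.float32((q-[x0,y0]+.5)*4)))],True,col,1)
    out.append(A)
cv2.imwrite("pics/home.png",np.hstack(out))
E
```

```text
t 12.4 p [ 0.462 -0.045  0.154] F [-0.039  0.265 -4.785] M [ 0.038 -0.008 -0.008] w 0.21776644556130612 119.91809606552124
dist of origin 0.1599601169593822 ang -4.684584580625973 tool yaw ang -4.68852589518408 Ftool [0.023 0.272 4.785]
1 rows shift [-0.032 -0.005  0.007] turn [-0.012  0.    -0.061] mid [ 0.462 -0.045  0.154]
t 12.4 p [ 0.462 -0.045  0.154] F [-0.039  0.265 -4.785] M [ 0.038 -0.008 -0.008] w 0.21776644556130612 119.91809606552124
```

View pics/home.png

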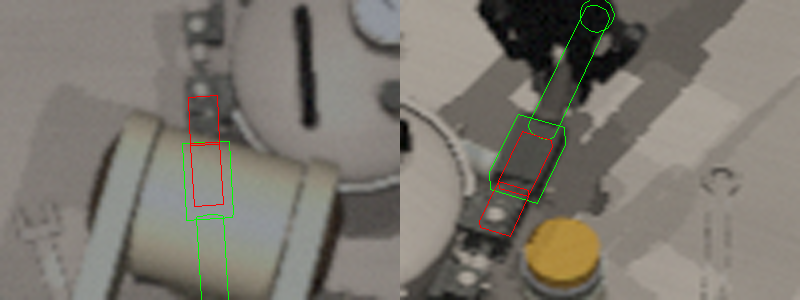

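The lever and handle lie along the ring with almost no force on the wrist. A small nudge will confirm the stop.

Request:
move_arm(rows=[[[0, -0.25, 0, 0, 0, -0.6, -1], [0, -0.1, 0, 0, 0, -0.2, -1], [0, 0, 0, 0, 0, 0, -1]]])

```text
clock: 12.8
ee_pos: [0.4636, -0.053, 0.1542]
eef_rot: [[-0.991, -0.132, 0.002], [-0.132, 0.991, 0.003], [-0.002, 0.003, -1.0]]
contact_force: [6.7, 20.7, -4.2]
grip_width: 0.22
grip_force: 121.8
```

```bash
python3 chk.py 1.6 .1590 1
```

```text
t 12.8 p [ 0.464 -0.053  0.154] F [ 6.734 20.677 -4.18 ] M [ 3.244 -1.125  1.237] w 0.21962657191752008 121.80551648139954
dist of origin 0.15913684468506817 ang -4.625620367662572 tool yaw ang -4.614614437707187 Ftool [-9.404 19.592  4.251]
1 rows shift [-0.016  0.27   0.008] turn [0.032 0.021 0.786] mid [ 0.464 -0.053  0.154]
```

It stops firmly at about 1.63 rad, so the lever is home. I'll relax the push and draw off.

Request:
move_arm(rows=[[[0, 0.3, 0, 0, 0, 0.7, -1], [0, 0, 0, 0, 0, 0, -1], [0.3, 0, 0, 0, 0, 0, -1], [0.4, 0, 0, 0, 0, 0, -1], [0.5, 0, 0, 0, 0, 0, -1]]])

```text
clock: 13.3
ee_pos: [0.4248, -0.0488, 0.1541]
eef_rot: [[-0.997, -0.071, -0.0], [-0.071, 0.997, -0.001], [0.0, -0.001, -1.0]]
contact_force: [-0.8, 0.0, -4.5]
grip_width: 0.217
grip_force: 120.0
```

```bash
python3 chk.py 1.6 .240 2
```

```text
t 13.3 p [ 0.425 -0.049  0.154] F [-0.829  0.034 -4.478] M [0.007 0.035 0.   ] w 0.21656078353549776 120.02106070518494
dist of origin 0.19731126282045555 ang -4.675128971780321 tool yaw ang -4.676530194947019 Ftool [0.824 0.097 4.478]
2 rows shift [0.711 0.028 0.001] turn [-0.006 -0.001  0.038] mid [ 0.403 -0.049  0.154]
```

Request:
move_arm(rows=[[[0.7, 0, 0, 0, 0, 0, -1], [0.8, 0, 0, 0, 0, 0, -1], [0, 0, -0.8, 0, 0, 0, -1], [0, 0, -0.9, 0, 0, 0, -1], [0, 0, -0.9, 0, 0, 0, -1], [0, 0, 0, 0, 0, 0, -1]]])

```text
clock: 13.9
ee_pos: [0.3812, -0.0523, 0.2352]
eef_rot: [[-0.998, -0.07, 0.005], [-0.07, 0.998, -0.003], [-0.005, -0.003, -1.0]]
contact_force: [0.6, -0.0, -4.8]
grip_width: 0.217
grip_force: 120.2
```

Run:
```python
from plan import *
p,R=now()
P=np.array([.479,.2660,.180])
plan(p,R,P,TG,20);plan(p,R,P,TG,24)
C=capture("scene");cv2.imwrite("pics/lev.png",cv2.resize(C["image"][150:260,240:380],None,fx=5,fy=5,interpolation=cv2.INTER_CUBIC))
```

```text
t 13.9 p [ 0.381 -0.052  0.235] F [ 0.553 -0.027 -4.849] M [-0.029 -0.037  0.   ] w 0.21744550180708017 120.18964290618896
20 rows shift [0.22  0.549 0.2  ] turn [-0.206 -0.191  0.852] mid [0.366 0.123 0.187]
24 rows shift [0.187 0.456 0.167] turn [-0.172 -0.159  0.71 ] mid [0.366 0.123 0.187]
```

View pics/lev.png

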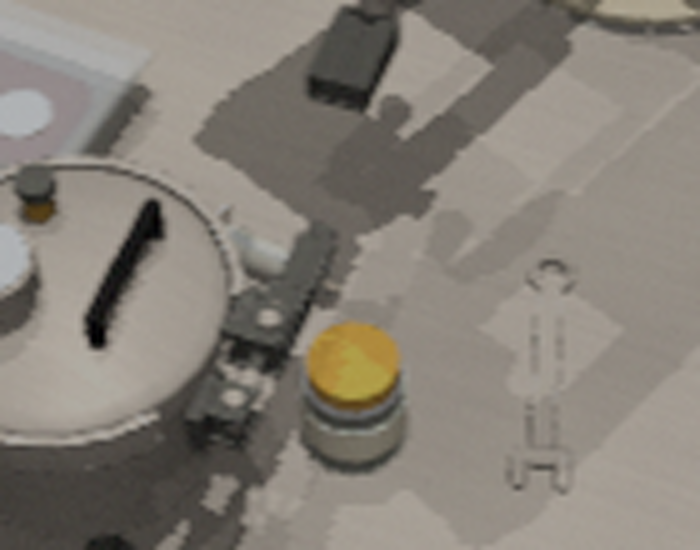

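The crop shows the lever home along the ring, running from (270,310) to (325,235), and the socket is free at (350,70). Now back to the rest.

Request:
move_arm(rows=[[[0.19, 0.46, 0.17, -0.17, -0.16, 0.71, -1], [0.19, 0.46, 0.17, -0.17, -0.16, 0.71, -1], [0.19, 0.46, 0.17, -0.17, -0.16, 0.71, -1], [0.19, 0.46, 0.17, -0.17, -0.16, 0.71, -1], [0.19, 0.46, 0.17, -0.17, -0.16, 0.71, -1], [0.19, 0.46, 0.17, -0.17, -0.16, 0.71, -1], [0.19, 0.46, 0.17, -0.17, -0.16, 0.71, -1], [0.19, 0.46, 0.17, -0.17, -0.16, 0.71, -1], [0.19, 0.46, 0.17, -0.17, -0.16, 0.71, -1], [0.19, 0.46, 0.17, -0.17, -0.16, 0.71, -1], [0.19, 0.46, 0.17, -0.17, -0.16, 0.71, -1], [0.19, 0.46, 0.17, -0.17, -0.16, 0.71, -1]]])

```text
clock: 15.15
ee_pos: [0.3635, 0.1258, 0.1815]
eef_rot: [[-0.769, 0.606, 0.205], [0.634, 0.765, 0.115], [-0.087, 0.218, -0.972]]
contact_force: [0.2, -0.4, -3.6]
grip_width: 0.217
grip_force: 119.9
```

Request:
move_arm(rows=[[[0.19, 0.46, 0.17, -0.17, -0.16, 0.71, -1], [0.19, 0.46, 0.17, -0.17, -0.16, 0.71, -1], [0.19, 0.46, 0.17, -0.17, -0.16, 0.71, -1], [0.19, 0.46, 0.17, -0.17, -0.16, 0.71, -1], [0.19, 0.46, 0.17, -0.17, -0.16, 0.71, -1], [0.19, 0.46, 0.17, -0.17, -0.16, 0.71, -1], [0.19, 0.46, 0.17, -0.17, -0.16, 0.71, -1], [0.19, 0.46, 0.17, -0.17, -0.16, 0.71, -1], [0.19, 0.46, 0.17, -0.17, -0.16, 0.71, -1], [0.19, 0.46, 0.17, -0.17, -0.16, 0.71, -1], [0.19, 0.46, 0.17, -0.17, -0.16, 0.71, -1], [0.19, 0.46, 0.17, -0.17, -0.16, 0.71, -1], [0, 0, 0, 0, 0, 0, -1]]])

```text
clock: 16.45
ee_pos: [0.4787, 0.2702, 0.1727]
eef_rot: [[-0.126, 0.897, 0.424], [0.992, 0.114, 0.053], [-0.001, 0.428, -0.904]]
contact_force: [-0.5, -0.9, -4.7]
grip_width: 0.219
grip_force: 120.0
```

Run:
```python
from plan import *
p,R=now()
R1=np.array([[-.126,.892,.434],[.992,.112,.057],[.002,.437,-.899]])
plan(p,R,np.array([.479,.2660,.090]),R1,4)
```

```text
t 16.45 p [0.479 0.27  0.173] F [-0.474 -0.876 -4.735] M [-0.061  0.524  0.038] w 0.2193012569980788 120.00280737876892
4 rows shift [-0.035 -0.299  0.621] turn [-0.031  0.008  0.003] mid [0.479 0.268 0.131]
```

Request:
move_arm(rows=[[[-0.04, -0.3, 0.62, -0.03, 0, 0, -1], [-0.04, -0.3, 0.62, -0.03, 0, 0, -1], [-0.04, -0.3, 0.62, -0.03, 0, 0, -1], [-0.04, -0.3, 0.62, -0.03, 0, 0, -1], [0, 0, 0, 0, 0, 0, -1]]])

```text
clock: 16.95
ee_pos: [0.4768, 0.2637, 0.0882]
eef_rot: [[-0.127, 0.894, 0.43], [0.992, 0.116, 0.053], [-0.003, 0.433, -0.901]]
contact_force: [-0.1, 0.2, -4.6]
grip_width: 0.22
grip_force: 120.0
```

Run:
```python
from plan import *
p,R=now()
R1=np.array([[-.126,.892,.434],[.992,.112,.057],[.002,.437,-.899]])
plan(p,R,np.array([.479,.2660,.052]),R1,3)
```

```text
t 16.95 p [0.477 0.264 0.088] F [-0.139  0.168 -4.618] M [-0.052  0.507  0.024] w 0.21976330047119777 120.01944780349731
3 rows shift [ 0.023 -0.15   0.374] turn [-0.017  0.013  0.014] mid [0.478 0.264 0.076]
```

Request:
move_arm(rows=[[[0.02, -0.15, 0.37, 0, 0, 0, -1], [0.02, -0.15, 0.37, 0, 0, 0, -1], [0.02, -0.15, 0.37, 0, 0, 0, -1], [0, 0, 0, 0, 0, 0, -1]]])

```text
clock: 17.35
ee_pos: [0.4808, 0.2671, 0.0543]
eef_rot: [[-0.127, 0.892, 0.433], [0.992, 0.115, 0.054], [-0.001, 0.437, -0.9]]
contact_force: [0.7, -0.2, -4.5]
grip_width: 0.215
grip_force: 120.0
```

Run:
```python
from plan import *
p,R=now();print(R.T@(np.array([.4789,.2660,.0503])-p)/.03)
```

```text
t 17.35 p [0.481 0.267 0.054] F [ 0.674 -0.178 -4.541] M [-0.063  0.529  0.001] w 0.21531714893979845 120.01960515975952
[-0.028 -0.119  0.092]
```

Request:
move_arm(rows=[[[-0.03, -0.12, 0.09, 0, 0, 0, -1], [0, 0, 0, 0, 0, 0, -1]]])

```text
clock: 17.55
ee_pos: [0.4793, 0.2662, 0.0521]
eef_rot: [[-0.127, 0.891, 0.435], [0.992, 0.114, 0.055], [-0.0, 0.439, -0.899]]
contact_force: [-0.5, -0.2, -5.0]
grip_width: 0.217
grip_force: 120.0
```

Run:
```python
from plan import *
p,R=now();print(R.T@(np.array([.4789,.2660,.0498])-p)/.03)
```

```text
t 17.55 p [0.479 0.266 0.052] F [-0.504 -0.181 -5.028] M [-0.082  0.49   0.042] w 0.21677335380452878 120.01821756362915
[-0.003 -0.047  0.061]
```

Request:
move_arm(rows=[[[0, -0.05, 0.07, 0, 0, 0, -1], [0, 0, 0, 0, 0, 0, -1]]])

```text
clock: 17.75
ee_pos: [0.4798, 0.2664, 0.0512]
eef_rot: [[-0.127, 0.89, 0.438], [0.992, 0.114, 0.056], [0.0, 0.441, -0.897]]
contact_force: [-11.2, -4.7, 14.2]
grip_width: 0.219
grip_force: 123.4
```

Request:
move_arm(rows=[[[0, -0.01, 0.03, 0, 0, 0, -1], [0, 0, 0, 0, 0, 0, -1]]])

```text
clock: 17.95
ee_pos: [0.4799, 0.2665, 0.0511]
eef_rot: [[-0.127, 0.89, 0.438], [0.992, 0.114, 0.056], [0.0, 0.442, -0.897]]
contact_force: [-22.8, -10.9, 30.3]
grip_width: 0.221
grip_force: 125.8
```

Request:
move_arm(rows=[[[0, 0, -0.07, 0, 0, 0, -1], [0, 0, 0, 0, 0, 0, -1]]], grip_force=40)

```text
clock: 18.15
ee_pos: [0.4786, 0.2663, 0.0514]
eef_rot: [[-0.127, 0.891, 0.437], [0.992, 0.114, 0.056], [0.0, 0.44, -0.898]]
contact_force: [1.5, 0.3, -3.5]
grip_width: 0.222
grip_force: 120.2
```

Request:
move_arm(rows=[[[0, 0, 0, 0, 0, 0, -0.3], [0, 0, 0, 0, 0, 0, -0.1], [0, 0, 0, 0, 0, 0, 0.3], [0, 0, 0, 0, 0, 0, 0.7], [0, 0, 0, 0, 0, 0, 0.7], [0, 0, 0, 0, 0, 0, 0.7]]])

```text
clock: 18.75
ee_pos: [0.4784, 0.2661, 0.0507]
eef_rot: [[-0.127, 0.891, 0.436], [0.992, 0.114, 0.056], [-0.0, 0.439, -0.898]]
contact_force: [0.3, -0.4, 0.4]
grip_width: 0.845
grip_force: 0.0
```

Request:
move_arm(rows=[[[0, 0, -0.3, 0, 0, 0, 0.7], [0, 0, -0.6, 0, 0, 0, 0.7], [0, 0, -0.9, 0, 0, 0, 0.7], [0, 0, -0.9, 0, 0, 0, 0.7], [0, 0, -0.9, 0, 0, 0, 0.7], [0, 0, -0.9, 0, 0, 0, 0.7], [0, 0, -0.9, 0, 0, 0, 0.7], [0, 0, -0.9, 0, 0, 0, 0.7], [0, 0, 0, 0, 0, 0, 0.7]]])

```text
clock: 19.65
ee_pos: [0.3958, 0.2561, 0.2247]
eef_rot: [[-0.128, 0.889, 0.44], [0.992, 0.113, 0.059], [0.002, 0.444, -0.896]]
contact_force: [0.1, 1.5, -0.2]
grip_width: 0.851
grip_force: 0.0
```

Run:
```python
from plan import *
now()
C=capture("scene");D=capture("top")
A=cv2.resize(C["image"][150:270,250:450],(800,300*480//300),interpolation=cv2.INTER_CUBIC)
cv2.imwrite("pics/fin.png",A)
a=cv2.imread("pics/scene0.png");cv2.imwrite("pics/fin2.png",np.vstack([cv2.resize(C["image"][200:270,355:455],(800,560))[:, :400],]))
```

```text
t 19.65 p [0.396 0.256 0.225] F [ 0.124  1.517 -0.163] M [0.016 0.164 0.012] w 0.8506430594947177 0.0
```

View pics/fin.png

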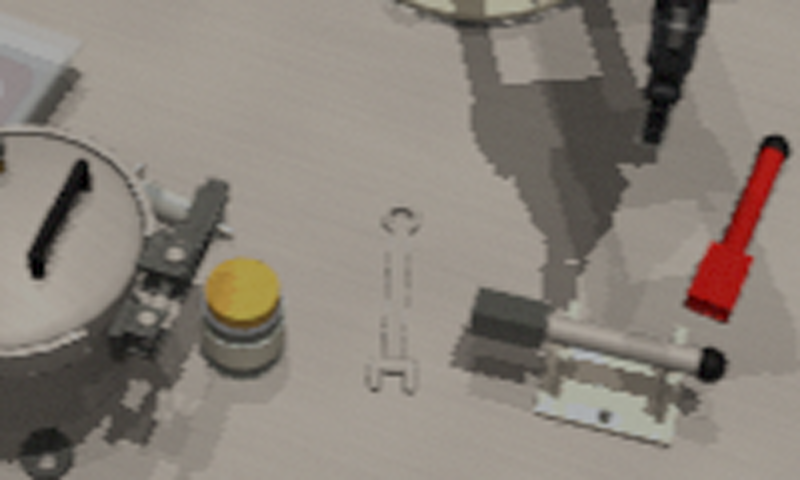

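The handle lies across both notches, with its head at (510,315) and ball at (710,362), and the lever is still home. I'll compare the rest area with the first picture and hand in.

Run:
```python
from plan import *
C=capture("scene");capture("top")
ms=[min(models.masks_of(n,"socket_mouth"),key=lambda r:np.hypot(*(np.array(r["at"])-a)))for n,a in(("scene",(393,233)),("top",(232,214)))]
print([m["at"] for m in ms])
D=capture("top")
p,e=fitmask([C,D],[m["pixels"].astype(np.float32) for m in ms],HANDLE,lambda p:pose(p[0],p[1],.065+p[3],p[2],.45),np.array([.4675,.2803,-1.4432,0]),np.array([.01,.01,.1,.01]));print(p,e)
print(workorder.close_job())
```

```text
[[392.5, 234.9], [231.4, 213.0]]
[ 0.467  0.282 -1.449 -0.003] 0.16510173678398132
the job is handed in; nothing more can be done
None
```

The lid is locked: the clamp lever is home against its stop and stayed there after the handle was drawn off. The handle is back in both notches of its rest, within about 2 mm of where it started, and the job was handed in at about 20 s of the 56 s allowed; no verdict came back.

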